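# Pass the tasting tray between the sauce wells

## Robot

A 6-joint arm with a two-finger parallel gripper is mounted at the origin on the work surface. World frame = base frame: x ahead of the robot, y to its left, z up, the work surface at z = 0. Lengths are in mm, angles in rad, forces in N, time in s.
With the tool pointing down it reaches from about 350 to 875 mm from the base axis. Payload 4.2 kg.
Tool frame: the origin (TCP) lies at the very end of the fingers, on their centre line; the grasp point (between the pads) lies 19 mm behind it; z points along the fingers, y is the line along which they close (so a half turn about z gives the same grasp; the last joint's range is limited). The gripper opens to 85 mm and grips with 20 to 120 N. Pads are 22 mm wide; open, the fingers measure 114 mm over their backs; the gripper's body (76 mm by 85 mm) begins 54 mm behind the grasp point. The pads swing forward as they close: fully open they stand 13 mm farther back than shut.
Start: joints at [1.548, 0.385, 0.008, 0, -1.194, -0.259], TCP at [173.771, 600.336, 231.312] pointing down, gripper open.
Joint ranges: [-3.14, 3.14], [-1.21, 2.06], [-1.07, 1.41], [-3.16, 2.05], [-2.99, -0.16], [-3.1, 3.1]. Speed limits (rad/s): [2.79, 2.79, 3.14, 3.14, 3.14, 3.14].

## Interface

Orientations are given as a unit quaternion [x, y, z, w].
In Python, from bench import arm gives the robot as it stands. The module is installed in compiled form; this text tells all that it offers.
- The arm moves only by the tool drive_tool, never from a script. Its argument "targets" is a list of rows, each a list of 5 numbers: the closure, from -1 (fully open) to 1 (shut), then the shift along the tool's x, y, z in mm, then the turn about the tool's z in degrees. In form: [[grip, tx, ty, tz, roll], ...]. A call has 1 to 12 rows; each row is the pose to reach, as a shift and turn from the pose commanded when the call began, along the tool's axes at that moment; what a row does not reach only later rows make up. A row lasts 1/10 s, in which the tool goes at most 50 mm and 8.59 degrees, less where a joint would pass 70% of its speed; a pose out of reach is approached as far as the arm can. A call with a gripper value outside its range is refused whole. The fingers move at their own pace and stop on an object; the grip force is fixed at half the most. Time passes only in rows, so rows that repeat a pose let the fingers close. It gives the time, the measured TCP pose, the force, the opening and the grip force at its end, in the units of the state.
- arm.read_state(): the state, without advancing time (a new reading comes with each control period).
- arm.get_image(name): name is "scene" or "top"; returns the picture (400x640x3 uint8, blue, green, red); there is no depth.
- arm.camera_params(name): a dict with "fov_y" (degrees; the focal length in pixels is half the picture's height over the tangent of half this angle, whatever the lens; pixels are square), "cx", "cy" (the principal point, pixels), "rvec" (rotation vector, rad) and "tvec" (3), from world to camera coordinates, as OpenCV has them. Camera axes: x right, y down, z forward; pixel columns grow to the right and rows downward; lengths in mm; the calibration is good to about 2 mm. A picture is of the moment at which its call begins. camera_params takes no time and is no camera call.
- arm.job_done(): hands the job in; it is judged then, once.
The state is a dict: "clock": time; "joints": joint angles; "joint_vel": joint speeds; "joint_efforts": joint torques, N m; "position": TCP position; "ee_rot": TCP orientation; "contact_force": force on the tool from outside, world axes, zero at the start; "wrist_torque": the same for the moment, N m; "gripper_width": finger opening in mm; "grasp_force": force on a finger pad.
Only numpy, scipy, OpenCV 4.12 (cv2) and the standard library are available. Lean on these libraries where they do the work, as an engineer would, in place of code of your own. Each camera call takes 0.05 s, during which the arm holds its last target. There are 200 camera calls.

## Task

Push the small wooden tasting tray through the narrow gap between the two fixed steel sauce wells and on until it stands wholly on the brown paper sheet on the other side. Only push it, flat on the counter all the way, never lifted or tipped, and leave the jar, the pepper mill and the stack of boats where they are.

Things in the scene. Friction and masses are not known exactly. Their poses are not given: they have to be found in the camera images.
- tray: loose rectangular dark wooden tray, 120 mm long (its x), 96 mm wide (its y), 30 mm high, packed nearly to the rim with biscuits that are fixed in it, about 0.35 kg (varies); origin at the centre of its underside, z up. It is alike either way round. It starts on the counter on one side of the gap, 165 to 190 mm from the gap's middle, its long side within 0.3 rad of the way through and its centre up to 20 mm off the gap's centre line; which side varies
- wells: two fixed round steel sauce wells with flat lids and small black knobs, each 120 mm in diameter, 50 mm high (58 mm with the knob), side by side with a 104 mm gap between them (4 mm clearance each side of the tray). Origin at the middle of the gap on the counter; its x axis runs through the gap (roughly along world y), the well centres lie at y = +112 and -112 mm
- sheet: brown paper sheet stuck flat on the white counter, under 1 mm thick and no obstacle, 190 mm (its x) by 170 mm (its y), origin at its centre, x axis parallel to the wells' x axis; it lies on the side of the gap opposite to the tray, its centre 165 to 190 mm from the gap's middle and up to 20 mm off the centre line
- tray_c0 (a point): a bottom outer corner of the tray (+60, +48 mm in the tray's frame), on the underside
- tray_c1 (a point): a bottom outer corner of the tray (+60, -48 mm in the tray's frame), on the underside
- tray_c2 (a point): a bottom outer corner of the tray (-60, -48 mm in the tray's frame), on the underside
- tray_c3 (a point): a bottom outer corner of the tray (-60, +48 mm in the tray's frame), on the underside
- jar: bystander: amber glass jar with a metal cap, 68 mm in diameter, 85 mm high, origin at the centre of its underside
- mill: bystander: turned wooden pepper mill, 54 mm in diameter, 122 mm high, origin at the centre of its underside
- boats: bystander: stack of small brown card boats, 75 x 55 mm, 49 mm high, origin at the centre of its underside
Things that resemble listed ones, but are neither listed nor needed, are in the scene too. Of the things that look like the tray, the larger one is meant.

How it is judged (in metres and radians):
On the way:
1. the tray is in the gap between the two wells, flat on the counter (x of tray in the frame of wells between -0.025 and 0.025 m and y of tray in the frame of wells between -0.015 and 0.015 m and height (world z) of tray below 0.008 m), for 0.05 s.
At the end, for the whole second after the job is handed in: All four bottom corners of the tray lie within the paper sheet (2 mm over its edge allowed), and the tray rests flat and still on the counter (x of tray_c0 in the frame of sheet between -0.097 and 0.097 m and y of tray_c0 in the frame of sheet between -0.087 and 0.087 m and x of tray_c1 in the frame of sheet between -0.097 and 0.097 m and y of tray_c1 in the frame of sheet between -0.087 and 0.087 m and x of tray_c2 in the frame of sheet between -0.097 and 0.097 m and y of tray_c2 in the frame of sheet between -0.087 and 0.087 m and x of tray_c3 in the frame of sheet between -0.097 and 0.097 m and y of tray_c3 in the frame of sheet between -0.087 and 0.087 m and height (world z) of tray below 0.006 m and angle between tray's own z axis and vertical below 0.08 rad and linear speed of tray below 0.01 m/s); the robot touches nothing.
It fails at once if the tray is lifted off the counter (12 mm) or tipped (0.2 rad) (height (world z) of tray above 0.012 m or angle between tray's own z axis and vertical above 0.2 rad).
It fails at once if a bystander (jar, mill, boats) is moved more than 20 mm (distance of any of jar, mill, boats from where it was at the start of the episode above 0.02 m).
It also fails if it takes over 72 s, if anything falls off the work surface, if the arm or the gripper's body presses on something with over 40 N, if the wrist force passes 120 N, or if a joint passes its speed limit or range.

## Working session

There is one attempt and no reset: what is moved stays moved. The work goes in short steps, Python scripts to look and compute and a tool call to move; the robot and the scene stay as the last step left them, time stands still between calls to the robot, and variables do not carry over. Pictures are saved under pics/ and viewed, at most 10 in all, crops included, and the job is handed in when it is done.

Besides the shell and the picture viewer there is one more tool, called as a command line: name --pt "numbers of a row" for each row, then --argument value for the rest. drive_tool: Moves the arm, as the interface text tells. Its arguments: {"type":"object","properties":{"targets":{"type":"array","items":{"type":"array","items":{"type":"number"}}}},"required":["targets"]}

```bash
mkdir -p pics
cat > h.py <<'E'
import numpy as np, cv2
from bench import arm
def K(n):
    p=arm.camera_params(n); f=200/np.tan(np.radians(p["fov_y"])/2)
    return np.array([[f,0,p["cx"]],[0,f,p["cy"]],[0,0,1]]),np.array(p["rvec"],float),np.array(p["tvec"],float).ravel(),p
def px2w(n,uv,z):
    k,r,t,p=K(n); R=cv2.Rodrigues(r)[0]
    d=R.T@np.linalg.solve(k,[uv[0],uv[1],1]); c=-R.T@t
    return c+d*(z-c[2])/d[2]
def w2px(n,P):
    k,r,t,p=K(n); return cv2.projectPoints(np.array(P,float).reshape(-1,1,3),r,t,k,None)[0].reshape(-1,2)
E
python3 - <<'E'
from h import *
for n in("top","scene"):
    cv2.imwrite(f"pics/{n}0.png",arm.get_image(n)); print(arm.camera_params(n))
s=arm.read_state();print(s)
E
```

```text
{'fov_y': 49.67833936962631, 'cx': 326.3385563963158, 'cy': 193.09561055130465, 'rvec': array([ 2.1233812 , -2.14849211,  0.17120115]), 'tvec': array([ -58.42558559,  594.5079613 , 1164.3307497 ])}
{'fov_y': 56.06075544543158, 'cx': 327.3525592657162, 'cy': 201.00284836657303, 'rvec': array([ 1.84912136,  1.27961765, -0.68799442]), 'tvec': array([-151.97405165, -264.65688362, 1502.56685487])}
{'clock': 0.1, 'joints': array([ 1.54757880e+00,  3.85437334e-01,  6.79045370e-03, -4.55464967e-04,
       -1.19400728e+00, -2.58613606e-01]), 'joint_vel': array([-0.00107203, -0.00229026,  0.00224529,  0.00180726, -0.00022004,
        0.00081864]), 'joint_efforts': array([-4.80003382e-04, -3.93316376e+01,  1.88929617e+01,  4.19801608e+00,
       -2.60245717e-03,  4.91454855e-06]), 'position': array([173.64659988, 599.8548017 , 230.36443627]), 'ee_rot': array([ 9.90075571e-01, -1.40532758e-01, -1.01135262e-04,  9.47348051e-04]), 'contact_force': array([-0.21224653, -0.30289671, -0.0440637 ]), 'wrist_torque': array([-0.00420221,  0.00786348,  0.03079895]), 'grasp_force': 0.0, 'gripper_width': 85.65535217784873}
```

View pics/top0.png

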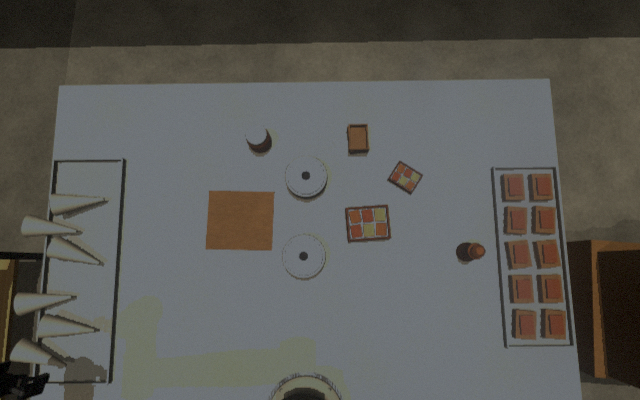

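View pics/scene0.png

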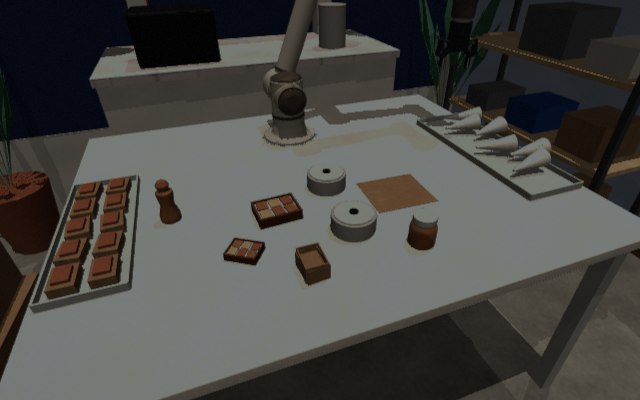

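The top view shows the tray at about (368,223), well knobs at (306,175) and (303,256), and the sheet at about (240,220). The arm is off to the left. I'll enlarge this region.

Run:
```python
from h import *
im=cv2.imread("pics/top0.png")[150:290,195:400]
im=cv2.resize(im,None,fx=3.9,fy=3.9,interpolation=cv2.INTER_CUBIC)
cv2.imwrite("pics/crop0.png",cv2.convertScaleAbs(im,alpha=1.6))
for uv,z in [((306,175),58),((303,256),58),((368,223),30),((240,220),0)]: print(px2w("top",uv,z).round(1))
```

```text
[644.2  -9.   58. ]
[419.6   0.   58. ]
[ 510.  -181.7   30. ]
[525.8 185.2   0. ]
```

View pics/crop0.png

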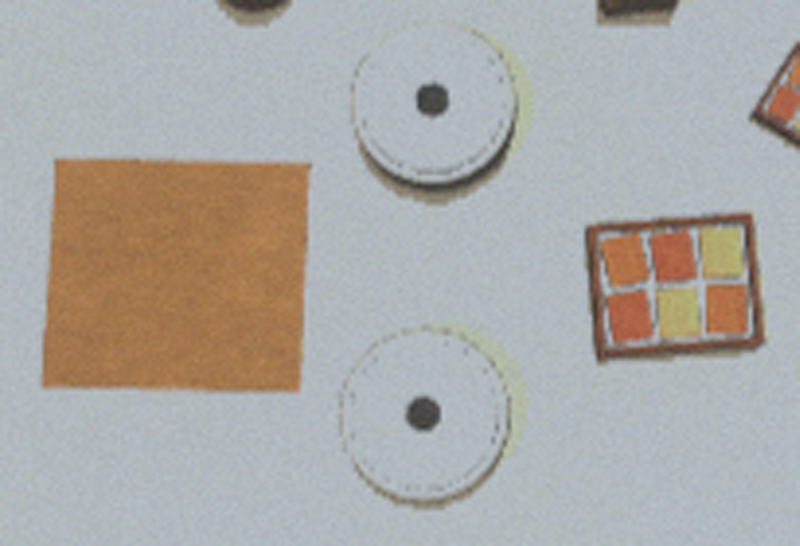

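In the 3.9x crop, the tray-top corners are (586,226), (752,213), (764,345) and (600,361). The sheet corners are (56,159), (309,163), (299,391) and (43,386). The knobs are at (432,99) and (423,413).

```bash
cat >> h.py <<'E'
def crop(x,y,u0=195,v0=150,s=3.9): return (u0+(x+.5)/s-.5, v0+(y+.5)/s-.5)
E
python3 - <<'E'
from h import *
T=np.array([px2w("top",crop(*p),30)[:2] for p in [(586,226),(752,213),(764,345),(600,361)]])
S=np.array([px2w("top",crop(*p),0)[:2] for p in [(56,159),(309,163),(299,391),(43,386)]])
Kn=np.array([px2w("top",crop(*p),57)[:2] for p in [(432,99),(423,413)]])
for n,Q in (("tray",T),("sheet",S)):
    print(n,Q.mean(0).round(1),np.linalg.norm(Q-np.roll(Q,-1,0),axis=1).round(1))
ang=lambda v:np.degrees(np.arctan2(v[1],v[0]))
d=lambda Q:ang((Q[0]-Q[1])+(Q[3]-Q[2]))
w=Kn[0]-Kn[1]; wx=ang(w)+90
print("tray dir",d(T),"sheet dir",d(S),"gap dir",wx,"mid",Kn.mean(0),"dist",np.linalg.norm(w))
R=lambda a:np.array([[np.cos(a),np.sin(a)],[-np.sin(a),np.cos(a)]])
for n,Q in (("tray",T),("sheet",S)): print(n,"in wells",R(np.radians(wx))@(Q.mean(0)-Kn.mean(0)))
for n,u in (("jar",(257,133)),("boats",(358,138)),("mill",(476,251))): print(n,px2w("top",u,80))
E
```

```text
tray [ 510.3 -181.3] [121.1  95.8 118.4  98. ]
sheet [526.5 185.4] [189.9 169.5 188.  169. ]
tray dir 94.34433173307958 sheet dir 88.31025409696028 gap dir 88.17895617269141 mid [532.68604353  -3.71764482] dist 223.62317024993868
tray in wells [-178.17452089   16.77363884]
sheet in wells [188.78509932  12.15842059]
jar [761.19547718 126.49839801  80.        ]
boats [ 743.22199459 -155.54497422   80.        ]
mill [ 427.11185446 -463.26746216   80.        ]
```

The sizes and well spacing check out, and the path runs along world +y at 88.2°. The tray is 17 mm off the centre line and yawed 6°. I'll first square it with a two-finger side push, then push it through from behind.

drive_tool --pt "-0.2 473 280 0 -14.3" --pt "-0.2 473 280 0 -14.3" --pt "-0.2 473 280 0 -14.3" --pt "-0.2 473 280 0 -14.3" --pt "-0.2 473 280 0 -14.3" --pt "-0.2 473 280 0 -14.3" --pt "-0.2 473 280 0 -14.3" --pt "-0.2 473 280 0 -14.3" --pt "-0.2 473 280 0 -14.3" --pt "-0.2 473 280 0 -14.3" --pt "-0.2 473 280 0 -14.3" --pt "-0.2 473 280 0 -14.3"

```text
clock: 1.3
position: [552.9, 195.5, 230.2]
ee_rot: [1.0, -0.02, -0.0, 0.001]
contact_force: [0.3, -0.2, -0.4]
gripper_width: 51.1
grasp_force: 0.0
```

drive_tool --pt "-0.2 -118 382 0 0" --pt "-0.2 -118 382 0 0" --pt "-0.2 -118 382 0 0" --pt "-0.2 -118 382 0 0" --pt "-0.2 -118 382 0 0" --pt "-0.2 -118 382 0 0" --pt "-0.2 -118 382 0 0" --pt "-0.2 -118 382 0 0" --pt "-0.2 -118 382 0 0" --pt "-0.2 -118 382 100 0" --pt "-0.2 -118 382 140 0" --pt "-0.2 -118 382 140 0"

```text
clock: 2.5
position: [419.0, -177.5, 89.3]
ee_rot: [1.0, -0.016, -0.0, -0.0]
contact_force: [-0.3, -0.6, -0.1]
gripper_width: 51.2
grasp_force: 0.0
```

Run:
```python
from h import *
s=arm.read_state();print(s["position"],s["ee_rot"],s["gripper_width"],s["joints"])
```

```text
[ 419.00423975 -177.49309993   89.29243302] [ 9.99868821e-01 -1.61876376e-02 -4.76106930e-04 -2.72258660e-04] 51.20794591583486 [-4.22306603e-02  2.68146590e-01 -5.86706428e-01 -7.90702702e-04
 -7.16909533e-01  1.58124661e+00]
```

drive_tool --pt "-0.2 0 0 40 0" --pt "-0.2 0 0 70 0" --pt "-0.2 0 0 82 0" --pt "-0.2 0 0 82 0" --pt "-0.2 10 0 82 0" --pt "-0.2 16 0 82 0" --pt "-0.2 20 0 82 0" --pt "-0.2 23 0 82 0" --pt "-0.2 26 0 82 0" --pt "-0.2 29 0 82 0" --pt "-0.2 32 0 82 0" --pt "-0.2 35 0 82 0"

```text
clock: 3.7
position: [453.9, -179.2, 9.1]
ee_rot: [1.0, -0.016, -0.001, -0.0]
contact_force: [-2.0, 0.7, 1.3]
gripper_width: 51.3
grasp_force: 1.0
```

Run:
```python
from h import *
im=arm.get_image("top");cv2.imwrite("pics/top1.png",im)
a=cv2.resize(im[150:290,195:400],None,fx=3.9,fy=3.9,interpolation=cv2.INTER_CUBIC)
cv2.imwrite("pics/crop1.png",cv2.convertScaleAbs(a,alpha=1.6))
```

```text
(no output)
```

View pics/crop1.png

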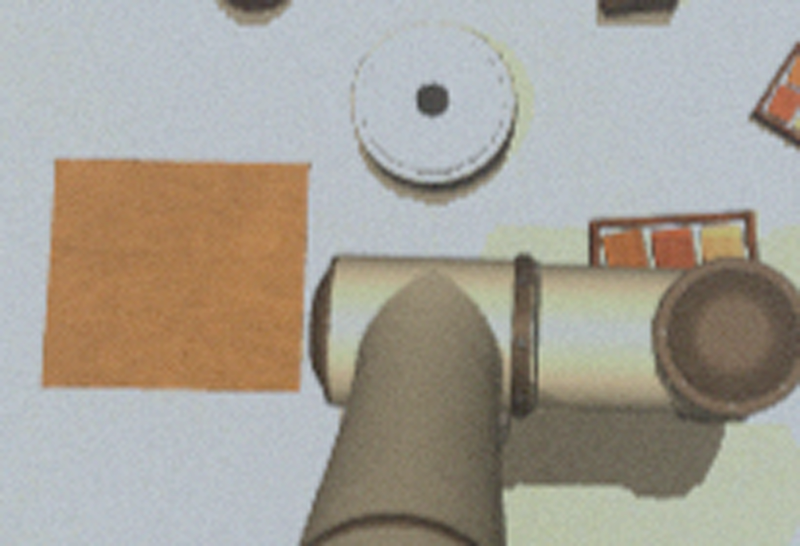

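The arm hides part of the tray. Its far edge runs from (592,220) to (751,211), so it has moved and is rotating as intended. I'll continue the push and then back off and measure.

drive_tool --pt "-0.2 3 0 0 0" --pt "-0.2 6 0 0 0" --pt "-0.2 8 0 0 0" --pt "-0.2 10 0 0 0" --pt "-0.2 12 0 0 0" --pt "-0.2 13 0 0 0" --pt "-0.2 14 0 0 0" --pt "-0.2 14 0 0 0" --pt "-0.2 0 0 0 0" --pt "-0.2 -15 0 0 0" --pt "-0.2 -15 0 -50 0" --pt "-0.2 -15 0 -90 0"

```text
clock: 4.95
position: [440.3, -179.0, 100.7]
ee_rot: [1.0, -0.016, 0.0, 0.0]
contact_force: [2.0, 1.0, -0.2]
gripper_width: 51.0
grasp_force: 0.0
```

drive_tool --pt "-0.2 0 30 -40 8" --pt "-0.2 0 60 -40 16" --pt "-0.2 0 106 -40 24" --pt "-0.2 40 106 -40 32" --pt "-0.2 88 106 -40 40" --pt "-0.2 88 106 -40 48" --pt "-0.2 88 106 -40 56" --pt "-0.2 88 106 -40 64" --pt "-0.2 88 106 -40 72" --pt "-0.2 88 106 -40 80" --pt "-0.2 88 106 -40 88" --pt "-0.2 88 106 -40 90"

```text
clock: 6.15
position: [525.4, -287.8, 139.8]
ee_rot: [-0.695, 0.719, -0.001, 0.001]
contact_force: [-0.1, 0.1, 0.7]
gripper_width: 51.4
grasp_force: 0.0
```

Run:
```python
from h import *
im=arm.get_image("top");cv2.imwrite("pics/top2.png",im)
a=cv2.resize(im[150:290,195:400],None,fx=3.9,fy=3.9,interpolation=cv2.INTER_CUBIC)
cv2.imwrite("pics/crop2.png",cv2.convertScaleAbs(a,alpha=1.6))
s=arm.read_state();print(s["position"],s["ee_rot"],s["joints"])
```

```text
[ 525.3004778  -287.79646913  139.72786232] [-6.94784555e-01  7.19217105e-01 -9.71204058e-04  4.84110160e-04] [-2.31023317e-01  4.18050774e-01 -1.85678107e-01  2.87840910e-04
 -9.64910054e-01  1.96305065e-01]
```

View pics/crop2.png

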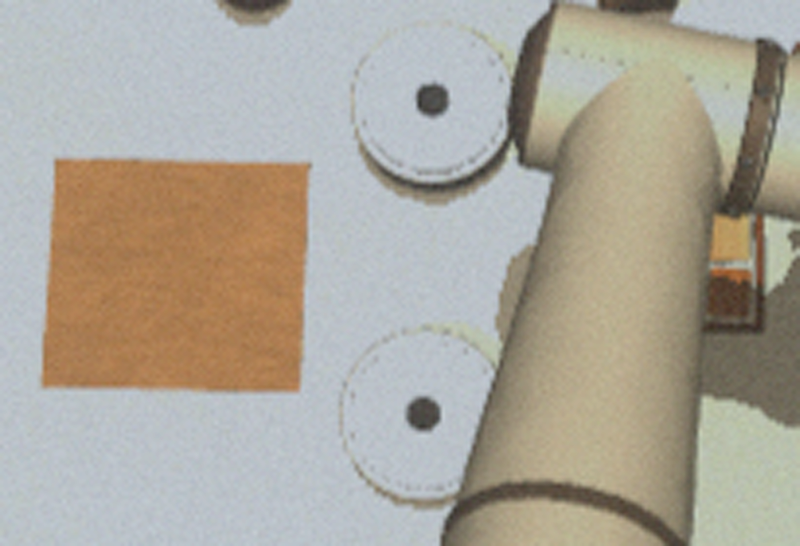

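The arm covers most of the tray; only its rear-left corner shows, near (764,330). The scene camera should see all of it.

Run:
```python
from h import *
im=arm.get_image("scene")
a=cv2.resize(im[155:250,225:385],None,fx=5,fy=5,interpolation=cv2.INTER_CUBIC)
cv2.imwrite("pics/crop3.png",cv2.convertScaleAbs(a,alpha=1.7))
c=px2w("top",crop(764,330),30)[:2]
g=np.array([.0318,.9995]);n=np.array([-.9995,.0318]);m=np.array([532.7,-3.7])
print("corner in wells",(c-m)@g,(c-m)@n)
```

```text
corner in wells -241.94406800079392 47.34263707339334
```

View pics/crop3.png

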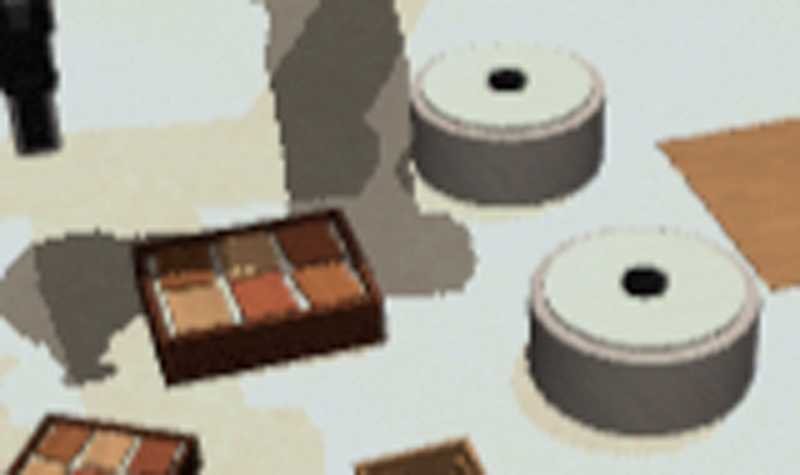

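In the 5x scene crop, the tray-top corners are (135,241), (340,208), (384,307) and (164,348), and the knobs are at (507,79) and (645,282).

```bash
cat >> h.py <<'E'
def scn(T,Kn,u0=225,v0=155,s=5):
    f=lambda p,z:px2w("scene",crop(*p,u0,v0,s),z)[:2]
    k=np.array([f(p,57) for p in Kn]); t=np.array([f(p,30) for p in T])
    m=k.mean(0); w=k[0]-k[1]; n=w/np.linalg.norm(w); g=np.array([n[1],-n[0]])
    if g[1]<0: g=-g
    n=np.array([-g[1],g[0]])
    q=np.c_[(t-m)@g,(t-m)@n]; print("mid",m,"gapdir",np.degrees(np.arctan2(g[1],g[0])))
    print(q.round(1),"c",q.mean(0).round(1)); e=(q[1]-q[0])+(q[2]-q[3]); print("yaw",np.degrees(np.arctan2(e[1],e[0])))
E
python3 - <<'E'
from h import *
scn([(135,241),(340,208),(384,307),(164,348)],[(507,79),(645,282)])
E
```

```text
mid [532.84109773  -2.4798816 ] gapdir 88.06966316391171
[[-239.3   51.4]
 [-122.8   46.9]
 [-124.2  -54. ]
 [-240.8  -51.7]] c [-181.8   -1.9]
yaw -1.689141008704778
```

The tray is about 1 mm off the centre line with a yaw of about −1.7°, so it's nearly aligned. Next I'll lower behind it and start the rear push.

drive_tool --pt "-0.2 0 0 50 0" --pt "-0.2 0 0 95 0" --pt "-0.2 0 0 120 0" --pt "-0.2 0 0 131 0" --pt "-0.2 -12 0 131 0" --pt "-0.2 -22 0 131 0" --pt "-0.2 -28 0 131 0" --pt "-0.2 -32 0 131 0" --pt "-0.2 -36 0 131 0" --pt "-0.2 -40 0 131 0" --pt "-0.2 -44 0 131 0" --pt "-0.2 -48 0 131 0"

```text
clock: 7.45
position: [526.3, -239.6, 8.6]
ee_rot: [-0.696, 0.718, -0.0, 0.0]
contact_force: [-0.6, -1.4, 2.7]
gripper_width: 51.2
grasp_force: 1.3
```

drive_tool --pt "-0.2 -5 0 0 0" --pt "-0.2 -10 0 0 0" --pt "-0.2 -15 0 0 0" --pt "-0.2 -20 0 0 0" --pt "-0.2 -25 0 0 0" --pt "-0.2 -30 0 0 0" --pt "-0.2 -35 0 0 0" --pt "-0.2 -40 0 0 0" --pt "-0.2 -45 0 0 0" --pt "-0.2 -50 0 0 0" --pt "-0.2 -53 0 0 0" --pt "-0.2 -55 0 0 0"

```text
clock: 8.65
position: [527.8, -184.2, 8.2]
ee_rot: [-0.696, 0.718, 0.0, -0.0]
contact_force: [-0.4, -1.7, 0.4]
gripper_width: 51.2
grasp_force: 1.0
```

Run:
```python
from h import *
im=arm.get_image("scene")
a=cv2.resize(im[155:250,225:385],None,fx=5,fy=5,interpolation=cv2.INTER_CUBIC)
cv2.imwrite("pics/crop4.png",cv2.convertScaleAbs(a,alpha=1.7))
s=arm.read_state();print(s["position"],s["ee_rot"],s["contact_force"])
```

```text
[ 527.72862934 -184.06291564    8.20694202] [-6.95683403e-01  7.18348495e-01  2.04634702e-04 -2.07136044e-05] [ 0.07173595 -0.42722619  0.51827893]
```

View pics/crop4.png

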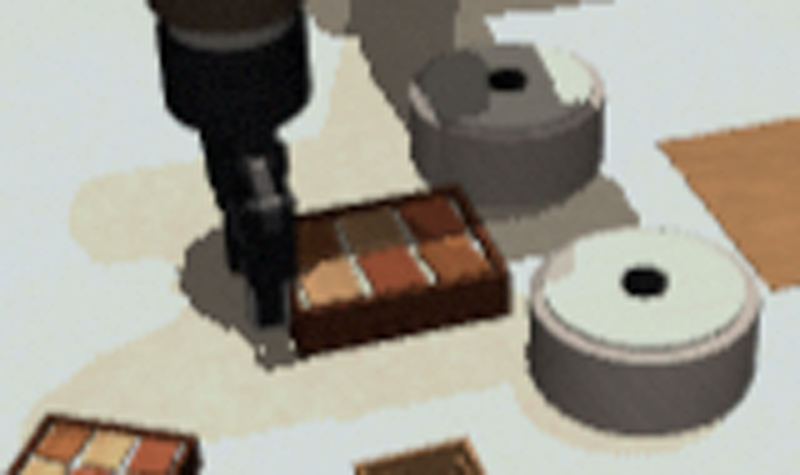

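The tray is flush against the fingers. Its front top corners are at (460,186) and (510,280), the rear-near corner is at (295,316), and the fourth is hidden.

Run:
```python
from h import *
scn([(262,220),(460,186),(510,280),(295,316)],[(507,79),(645,282)])
s=np.array([527.73,-184.06])-[532.7,-3.7]
print(s@[.0318,.9995],s@[-.9995,.0318])
```

```text
mid [532.84109773  -2.4798816 ] gapdir 88.06966316391171
[[-167.7   49.2]
 [ -50.9   46.8]
 [ -53.3  -52.3]
 [-170.7  -46.5]] c [-110.6   -0.7]
yaw -1.9817262782312055
-180.42786600000002 -0.7679329999999736
```

The front looks 1–3 mm toward wells −y, which is within noise. I'll make a small hedging correction (+1 mm, −0.7° roll) and push the nose into the gap.

drive_tool --pt "-0.2 -4 0.2 0 -0.2" --pt "-0.2 -8 0.4 0 -0.4" --pt "-0.2 -13 0.6 0 -0.6" --pt "-0.2 -18 0.8 0 -0.7" --pt "-0.2 -23 1 0 -0.7" --pt "-0.2 -28 1 0 -0.7" --pt "-0.2 -33 1 0 -0.7" --pt "-0.2 -38 1 0 -0.7" --pt "-0.2 -43 1 0 -0.7" --pt "-0.2 -48 1 0 -0.7" --pt "-0.2 -53 1 0 -0.7" --pt "-0.2 -58 1 0 -0.7"

```text
clock: 9.9
position: [528.7, -126.2, 8.3]
ee_rot: [-0.7, 0.714, 0.0, -0.0]
contact_force: [0.2, -1.2, -1.8]
gripper_width: 51.3
grasp_force: 0.6
```

Run:
```python
from h import *
im=arm.get_image("scene")
a=cv2.resize(im[155:250,225:385],None,fx=5,fy=5,interpolation=cv2.INTER_CUBIC)
cv2.imwrite("pics/crop5.png",cv2.convertScaleAbs(a,alpha=1.7))
s=arm.read_state();print(s["position"],s["ee_rot"],s["contact_force"],s["wrist_torque"])
```

```text
[ 528.84814767 -125.66775908    8.37364206] [-7.00168670e-01  7.13977460e-01 -1.56382231e-05  1.40902401e-04] [-0.31012243  0.25189421  0.03065426] [ 0.05662448  0.05099988 -0.00476298]
```

View pics/crop5.png

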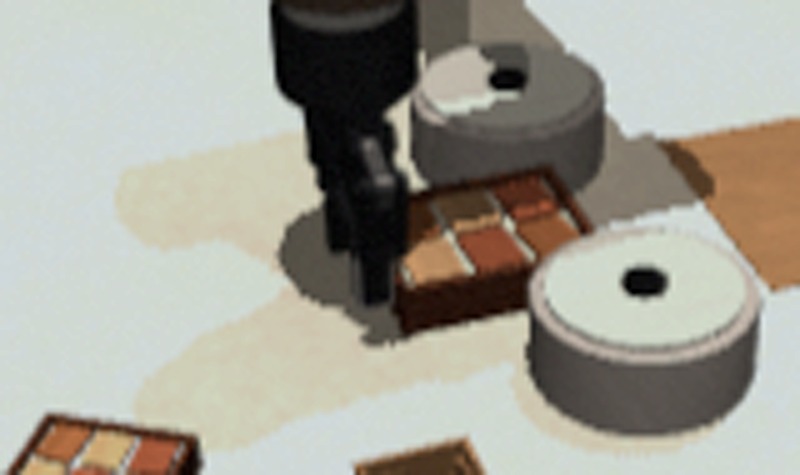

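The front-left top corner is at about (555,169). The nose is in the gap and contact force is negligible, so I'll carry on through.

drive_tool --pt "-0.2 -5 0 0 0.1" --pt "-0.2 -10 -0.1 0 0.2" --pt "-0.2 -15 -0.2 0 0.3" --pt "-0.2 -20 -0.3 0 0.4" --pt "-0.2 -25 -0.3 0 0.4" --pt "-0.2 -30 -0.4 0 0.4" --pt "-0.2 -35 -0.4 0 0.4" --pt "-0.2 -40 -0.5 0 0.4" --pt "-0.2 -45 -0.5 0 0.4" --pt "-0.2 -50 -0.6 0 0.4" --pt "-0.2 -53 -0.6 0 0.4" --pt "-0.2 -56 -0.7 0 0.4"

```text
clock: 11.15
position: [530.6, -70.4, 8.4]
ee_rot: [-0.698, 0.717, -0.0, -0.0]
contact_force: [0.3, -2.2, 1.4]
gripper_width: 51.2
grasp_force: 1.2
```

Run:
```python
from h import *
im=arm.get_image("scene")
a=cv2.resize(im[140:250,270:450],None,fx=4.4,fy=4.4,interpolation=cv2.INTER_CUBIC)
cv2.imwrite("pics/crop6.png",cv2.convertScaleAbs(a,alpha=1.7))
s=arm.read_state();print(s["position"],s["ee_rot"],s["contact_force"],s["wrist_torque"])
```

```text
[530.63602451 -70.04724949   8.35169723] [-6.97621399e-01  7.16466588e-01 -6.36253015e-06  1.10687221e-04] [-0.17321073 -0.39142368 -0.0383534 ] [-0.03590366 -0.01554408  0.0187353 ]
```

View pics/crop6.png

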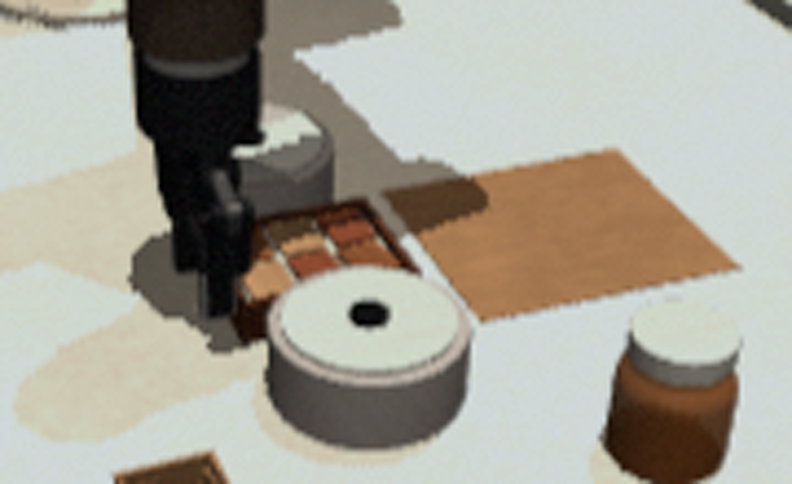

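The tray is centred in the gap, with its front edge about to reach the sheet and the jar well clear at (670,390). I'll continue onto the sheet.

drive_tool --pt "-0.2 -5 0 0 0" --pt "-0.2 -10 0 0 0" --pt "-0.2 -15 0 0 0" --pt "-0.2 -20 0 0 0" --pt "-0.2 -25 0 0 0" --pt "-0.2 -30 0 0 0" --pt "-0.2 -35 0 0 0" --pt "-0.2 -40 0 0 0" --pt "-0.2 -45 0 0 0" --pt "-0.2 -50 0 0 0" --pt "-0.2 -55 0 0 0" --pt "-0.2 -60 0 0 0"

```text
clock: 12.4
position: [532.1, -10.3, 8.3]
ee_rot: [-0.697, 0.717, 0.0, -0.0]
contact_force: [-0.3, -2.1, 1.3]
gripper_width: 51.2
grasp_force: 1.1
```

drive_tool --pt "-0.2 -5 0 0 0" --pt "-0.2 -10 0 0 0" --pt "-0.2 -15 0 0 0" --pt "-0.2 -20 0 0 0" --pt "-0.2 -25 0 0 0" --pt "-0.2 -30 0 0 0" --pt "-0.2 -35 0 0 0" --pt "-0.2 -40 0 0 0" --pt "-0.2 -45 0 0 0" --pt "-0.2 -50 0 0 0" --pt "-0.2 -55 0 0 0" --pt "-0.2 -60 0 0 0"

```text
clock: 13.6
position: [533.8, 49.7, 8.3]
ee_rot: [-0.698, 0.717, -0.0, -0.0]
contact_force: [-0.3, -2.7, 1.3]
gripper_width: 51.5
grasp_force: 1.2
```

drive_tool --pt "-0.2 -5 0 0 0" --pt "-0.2 -11 0 0 0" --pt "-0.2 -17 0 0 0" --pt "-0.2 -23 0 0 0" --pt "-0.2 -29 0 0 0" --pt "-0.2 -35 0 0 0" --pt "-0.2 -41 0 0 0" --pt "-0.2 -47 0 0 0" --pt "-0.2 -53 0 0 0" --pt "-0.2 -57 0 0 0" --pt "-0.2 -60 0 0 0" --pt "-0.2 -62 0 0 0"

```text
clock: 14.8
position: [535.4, 111.5, 8.3]
ee_rot: [-0.698, 0.717, 0.0, -0.0]
contact_force: [0.0, -2.2, 1.8]
gripper_width: 51.3
grasp_force: 1.2
```

drive_tool --pt "-0.2 0 0 0 0" --pt "-0.2 8 0 0 0" --pt "-0.2 20 0 0 0" --pt "-0.2 20 0 -40 0" --pt "-0.2 20 0 -90 0" --pt "-0.2 60 0 -140 0" --pt "-0.2 110 0 -180 0" --pt "-0.2 160 0 -180 0" --pt "-0.2 210 0 -180 0" --pt "-0.2 260 0 -180 0" --pt "-0.2 260 0 -180 0" --pt "-0.2 260 0 -180 0"

```text
clock: 16.0
position: [527.4, -152.1, 188.1]
ee_rot: [-0.695, 0.719, 0.0, -0.0]
contact_force: [-0.1, 1.3, -1.0]
gripper_width: 51.4
grasp_force: 0.0
```

Run:
```python
from h import *
im=arm.get_image("top")
a=cv2.resize(im[120:290,195:400],None,fx=3.5,fy=3.5,interpolation=cv2.INTER_CUBIC)
cv2.imwrite("pics/crop7.png",cv2.convertScaleAbs(a,alpha=1.6))
```

```text
(no output)
```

View pics/crop7.png

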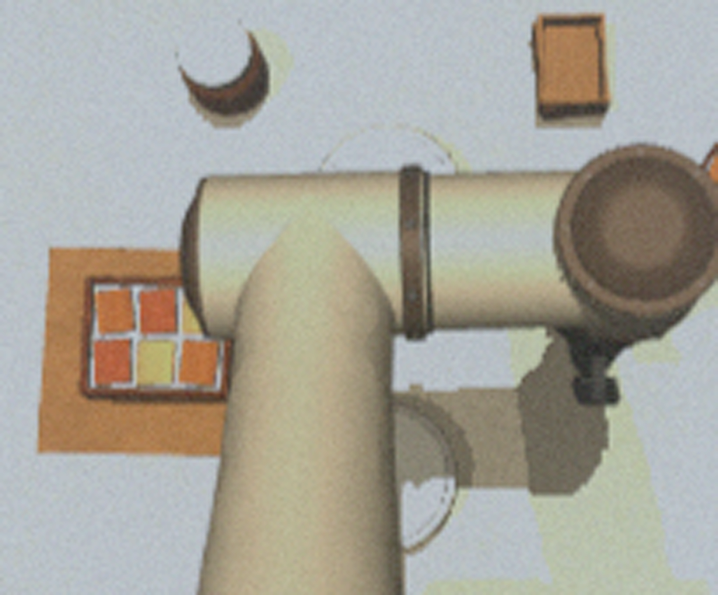

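The tray stands on the sheet. Its front edge is at crop x≈86 against the sheet edge at 46, with clear margins above and below; it's about centred lengthwise. The arm is clear and the jar and boats haven't moved.

```bash
python3 -c "
from bench import arm
print(arm.job_done())"
```

```text
the job is handed in; nothing more can be done
None
```

I pushed the tray flat through the gap onto the brown paper sheet, where the final picture shows it with clear margins on the edges in view, then backed the arm clear and handed the job in at about 16 s of the 72 s allowed; the hand-in gave no verdict.

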